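# Seal the coffee canister with its bail

### The arm

A 6-joint arm with a two-finger parallel gripper is mounted at the origin on the work surface. World frame = base frame: x ahead of the robot, y to its left, z up, the work surface at z = 0. Lengths are in mm, angles in rad, forces in N, time in s.
With the tool pointing down it reaches from about 275 to 750 mm from the base axis. Payload 10.2 kg.
Tool frame: the origin (TCP) lies between the finger pads; the fingertips stand 11 mm ahead of it and the grasp point (between the pads) lies 8 mm behind it; z points along the fingers, y is the line along which they close (so a half turn about z gives the same grasp; the last joint's range is limited). The gripper opens to 85 mm and grips with 20 to 120 N. Pads are 22 mm wide; open, the fingers measure 114 mm over their backs; the gripper's body (76 mm by 85 mm) begins 54 mm behind the grasp point. The pads swing forward as they close: fully open they stand 13 mm farther back than shut.
Start: joints at [-1.546, 0.313, 1.498, -0, 1.331, -0.223], TCP at [128.754, -508.973, 242.294] pointing down, gripper open.
Joint ranges: [-2.94, 2.94], [-0.97, 2.17], [0.19, 2.56], [-1.23, 4.37], [0.02, 3.11], [-2.88, 2.88]. Speed limits (rad/s): [2.39, 2.39, 3.01, 3.14, 3.14, 3.14].

### API

Orientations are given as a unit quaternion [w, x, y, z].
In Python, from rig import sense, eyes, finish_job gives the robot as it stands.
- The arm moves only by the shell command python3 -m jog 'ROWS' [FORCE]. ROWS is JSON, a list of rows, each a list of 7 numbers: the shift along the tool's x, y, z in m, then the turn, a rotation vector about the tool's x, y, z in rad, then the finger opening in m, from 0 to 0.0854. In form: [[dx, dy, dz, rx, ry, rz, gripper], ...]. A call has 1 to 5 rows; each row shifts and turns the commanded pose from where the row before left it, along the tool's axes as they then stand; what a row does not reach is not made up. A row lasts 1/10 s, in which the tool goes at most 50 mm and 8.59 degrees, less where a joint would pass 70% of its speed; a pose out of reach is approached as far as the arm can. A call is refused whole if a number of a shift passes 0.05 or a number of a turn 0.15, either way. A call with a gripper value outside its range is refused whole. The fingers move at their own pace and stop on an object; FORCE is the grip in N (left out, the last holds). Time passes only in rows, so rows that do not move let the fingers close. It gives the time, the measured TCP pose, the force, the opening and the grip force at its end, in the units of the state.
- sense(): the state, without advancing time (a new reading comes with each control period).
- eyes.capture(name): name is "scene" or "side" or "wrist"; returns the picture (400x640x3 uint8, red, green, blue); there is no depth.
- eyes.calibration(name): a dict with "fx", "fy", "cx", "cy" (pixels), "cam_to_world" (4x4, takes a point from camera to world coordinates); the wrist camera has in their place "mount" (4x4, takes a point from camera to tool coordinates, whose origin is the TCP and whose axes are the flange's). Camera axes: x right, y down, z forward; pixel columns grow to the right and rows downward; lengths in mm; the calibration is good to about 2 mm. A picture is of the moment at which its call begins: read the wrist's pose just before it. calibration takes no time and is no camera call.
- finish_job(): hands the job in; it is judged then, once.
The state is a dict: "time_s": time; "joints": joint angles; "dq": joint speeds; "tau": joint torques, N m; "eef_pos": TCP position; "ee_rot": TCP orientation; "force": force on the tool from outside, world axes, zero at the start; "wrist_torque": the same for the moment, N m; "grip_width": opening from 0.0 (shut) to 1.0 (fully open); "grip_force": force on a finger pad.
Only numpy, scipy, OpenCV 4.12 (cv2) and the standard library are available. Lean on these libraries where they do the work, as an engineer would, in place of code of your own. Each camera call takes 0.05 s, during which the arm holds its last target. There are 200 camera calls.

### The job

Seal the black coffee canister that stands slanted on the wooden stand: take the knobbed lid from the coaster and set it squarely and fully home in the mouth, and then swing the wire bail by its orange loop up and over the knob, past dead centre to its stop, so that it clamps the lid down. Do not shift or tip over the other things on the counter.

Things in the scene. Friction and masses are not known exactly. Their poses are not given: they have to be found in the camera images.
- stand: Dark wood stand, foot 170 x 140 mm, fixed to the counter. It carries the black canister slanted 0.42 rad (24 deg) from upright, its mouth facing up and towards the stand's -x side (its front, roughly towards the robot). Origin: on the counter, 10 mm in front of the centre of the foot; z straight up.
- mouth (a point): Centre of the canister's mouth, in its rim plane, 17 mm in front (stand -x) of the stand's origin, 154 mm above the counter. z: out of the mouth along the slanted axis; y: level, parallel to the bail's hinge; x: to the back (away from the robot) and upward. Canister 104 mm outside, 96 mm inside diameter, 115 mm long; empty for the first 40 mm down.
- clasp: The bail's sprung mounting: two brass ears at the canister's sides. Origin: on the canister's axis, middle of the hinge line, 45 mm below the rim plane; axes parallel to mouth's. Forced over the knob, the whole bail must rise up to 3.5 mm along the canister's axis (most at dead centre) against this spring (4.5 N to start, 4.5 N more per mm): lead or leave the loop free to rise so.
- bail (a joint): Bail angle, rad, about the clasp's y. 0: along the canister's axis (dead centre); positive: leaning to the back (mouth +x), mouth clear; -0.14: stop, clamped. Starts at 1.0 to 1.45, stays where left. Arms 64 mm either side of the axis, 6 mm crossbar 86.5 mm from the hinge line. On the seated lid it meets the knob at about 0.2, needs a push of about 5 N until dead centre, then snaps to the stop.
- loop (a point): Middle of the outer bar of the bail's orange grip loop: an 8 mm round bar parallel to the hinge, 52 mm long, 122.5 mm from the hinge line. The loop's opening is 44 mm wide and 29 mm from this bar to the crossbar, so fingers can pass on both sides of the bar. z: from the hinge line outward along the bail; y: along the bar.
- lid: Loose round lid, about 180 g, starts upright on the coaster. Origin: centre of the plug's underside; z up through the knob. Black plug 91 mm diameter, lower edge tapered, z 0 to 12 mm; brass flange 110 mm, z 12 to 20 mm; pale-wood knob 53 mm, upright sides z 20 to 44 mm, topped by a slippery steel dome (a 26 mm radius ball's cap) up to z 54 mm. It may be turned any way about its z.
- lid_seat (a point): Centre of the underside of the lid's flange (lid z 12 mm). It lies on mouth, with equal z axes, when the lid is fully home; the plug has about 2.5 mm play all round.
- coaster: Round cork coaster, 150 mm across, 8 mm thick, fixed to the counter; the lid starts on it.
- cups: stack of nested navy paper cups, 150 mm tall, 60 mm wide at the foot and 82 mm at the top; bystander, loose
- cup_lids: stack of cream cup lids, 86 mm across, 60 mm tall; bystander, loose
- mug: white mug, 80 mm across, 85 mm tall, handle on one side; bystander, loose
- sugar: white sugar jar with steel cap, 60 mm across, 75 mm tall; bystander, loose
- pods: blue bowl, 120 mm across, 45 mm tall; bystander, loose
- teaspoon: steel spoon 150 mm long lying on the counter; bystander, loose
- syrup: amber syrup bottle, 64 mm across, 190 mm tall; bystander, loose
Mind the look-alikes: they are no part of the job. What is meant by the lid is not purple, and is the smaller of those in its own colour.

How it is judged (in metres and radians):
On the way, in this order (a step that is already met when the one before it is completed fails the run):
1. the lid is fully home in the mouth while the bail is still swung back (distance between lid_seat and mouth below 0.008 m and z of lid_seat in the frame of mouth below 0.003 m and angle between the z axis of lid and the z axis of mouth, either way round below 0.07 rad and angle between lid's own z axis and vertical below 0.8 rad and value of joint bail above 0.5 rad), for 0.3 s.
2. the bail is past dead centre at its stop and presses on the seated lid (distance between lid_seat and mouth below 0.008 m and z of lid_seat in the frame of mouth below 0.003 m and angle between the z axis of lid and the z axis of mouth, either way round below 0.07 rad and angle between lid's own z axis and vertical below 0.8 rad and value of joint bail below -0.09 rad and contact force between clasp and lid above 3 N), for 0.3 s.
At the end, for the whole second after the job is handed in: The lid is home (flange centre within 8 mm of the mouth's centre, raised no more than 3 mm, axes within 0.07 rad, knob outward), the bail is past dead centre (joint below -0.09 rad) and presses on the lid with more than 3 N, and lid and bail are at rest (all of step 2 and linear speed of lid below 0.02 m/s and velocity of joint bail between -0.1 and 0.1 rad/s); the robot touches nothing.
It fails at once if a bystander was shifted by more than 30 mm, or tipped over (distance of any of cups, cup_lids, mug, sugar, pods, teaspoon, syrup from where it was at the start of the episode above 0.03 m or angle between any of cups, cup_lids, mug, sugar, pods, teaspoon, syrup's own z axis and vertical above 0.5 rad).
It also fails if it takes over 58 s, if anything falls off the work surface, if the arm or the gripper's body presses on something with over 40 N, if the wrist force passes 120 N, or if a joint passes its speed limit or range.

## Working session

There is one attempt and no reset: what is moved stays moved. The work goes in short steps, Python scripts to look and compute and a shell command to move; the robot and the scene stay as the last step left them, time stands still between calls to the robot, and variables do not carry over. Pictures are saved under pics/ and viewed, at most 12 in all, crops included, and the job is handed in when it is done.

```bash
ls; mkdir -p pics; python3 - <<'E'
from rig import sense, eyes
import cv2,numpy as np
a=eyes.capture("scene");b=eyes.capture("side")
cv2.imwrite("pics/scene.png",a[:,:,::-1]);cv2.imwrite("pics/side.png",b[:,:,::-1])
for n in("scene","side","wrist"):
    c=eyes.calibration(n);print(n,{k:np.round(v,3).tolist() for k,v in c.items()})
s=sense();print(s)
E
```

```text
pics
scene {'fx': 465.422, 'fy': 465.422, 'cx': 326.462, 'cy': 198.973, 'cam_to_world': [[-0.529, 0.617, -0.583, 1375.856], [0.849, 0.381, -0.367, 566.685], [-0.004, -0.689, -0.725, 1244.5], [0.0, 0.0, 0.0, 1.0]]}
side {'fx': 454.345, 'fy': 454.345, 'cx': 323.087, 'cy': 202.7, 'cam_to_world': [[0.995, -0.052, 0.08, 374.412], [-0.095, -0.507, 0.857, -1345.672], [-0.004, -0.86, -0.51, 979.087], [0.0, 0.0, 0.0, 1.0]]}
wrist {'fx': 295.684, 'fy': 295.684, 'cx': 316.147, 'cy': 196.56, 'mount': [[-0.0, -0.96, -0.28, 72.829], [1.0, -0.0, -0.0, 0.326], [0.0, -0.28, 0.96, -132.181], [0.0, 0.0, 0.0, 1.0]]}
{'time_s': 0.1, 'joints': array([-1.54638965e+00,  3.13365506e-01,  1.49834636e+00, -4.00600238e-06,
        1.33103585e+00, -2.23402771e-01]), 'dq': array([ 3.94513621e-04, -6.53001757e-04, -8.61372839e-04,  2.21684344e-03,
        3.18287137e-04,  3.81025292e-05]), 'tau': array([ 2.67442192e-03, -4.12901509e+01, -2.60141766e+01, -2.59309672e-04,
        3.01016255e-03, -1.95884567e-06]), 'eef_pos': array([ 128.75277708, -508.73849947,  241.81246216]), 'ee_rot': array([-5.74871451e-04,  9.92333401e-01,  1.23588379e-01,  5.54329911e-05]), 'force': array([ 0.53305713, -0.65866061, -0.59835621]), 'wrist_torque': array([-0.03927149, -0.03528121,  0.03449567]), 'grip_force': 0.0, 'grip_width': 0.9990027853813196}
```

View pics/scene.png

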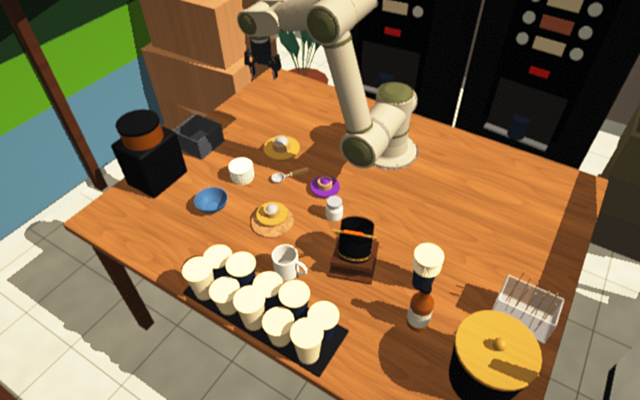

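View pics/side.png

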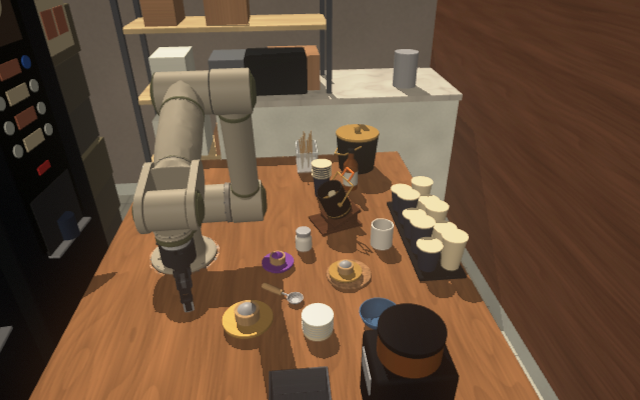

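The real lid is the one on the cork coaster (scene 272,215; side 348,272). The yellow one at side 247,318 is larger and the purple one is a decoy. The canister is at scene (355,245), side (335,205). I'll zoom in on both views.

```bash
python3 - <<'E'
import cv2,numpy as np
a=cv2.imread("pics/scene.png");b=cv2.imread("pics/side.png")
r=lambda i,x,y:cv2.resize(i[y:y+75,x:x+100],(400,300),interpolation=cv2.INTER_CUBIC)
m=np.vstack([np.hstack([r(a,305,205),r(a,225,180)]),np.hstack([r(b,290,165),r(b,300,235)])])
cv2.imwrite("pics/crop.png",m)
E
cat > h.py <<'E'
import numpy as np
from rig import sense, eyes
from scipy.spatial.transform import Rotation as R
def cam(n,s=None):
    c=eyes.calibration(n)
    if n!="wrist": return c,np.array(c["cam_to_world"])
    s=s or sense(); T=np.eye(4); T[:3,:3]=rot(s); T[:3,3]=s["eef_pos"]
    return c,T@np.array(c["mount"])
def rot(s): return R.from_quat(np.roll(s["ee_rot"],-1)).as_matrix()
def ray(n,u,v,s=None):
    c,T=cam(n,s); d=T[:3,:3]@[(u-c["cx"])/c["fx"],(v-c["cy"])/c["fy"],1]
    return T[:3,3],d/np.linalg.norm(d)
def atz(n,u,v,z,s=None):
    o,d=ray(n,u,v,s); return o+d*(z-o[2])/d[2]
def tri(*rs):
    A=sum(np.eye(3)-np.outer(d,d) for o,d in rs); b=sum((np.eye(3)-np.outer(d,d))@o for o,d in rs)
    p=np.linalg.solve(A,b); return p,[np.linalg.norm(np.cross(p-o,d)) for o,d in rs]
def proj(n,P,s=None):
    c,T=cam(n,s); q=(np.asarray(P)-T[:3,3])@T[:3,:3]
    return np.c_[q[...,0]/q[...,2]*c["fx"]+c["cx"],q[...,1]/q[...,2]*c["fy"]+c["cy"]] if q.ndim>1 else (q[0]/q[2]*c["fx"]+c["cx"],q[1]/q[2]*c["fy"]+c["cy"])
E
```

```text
(no output)
```

View pics/crop.png

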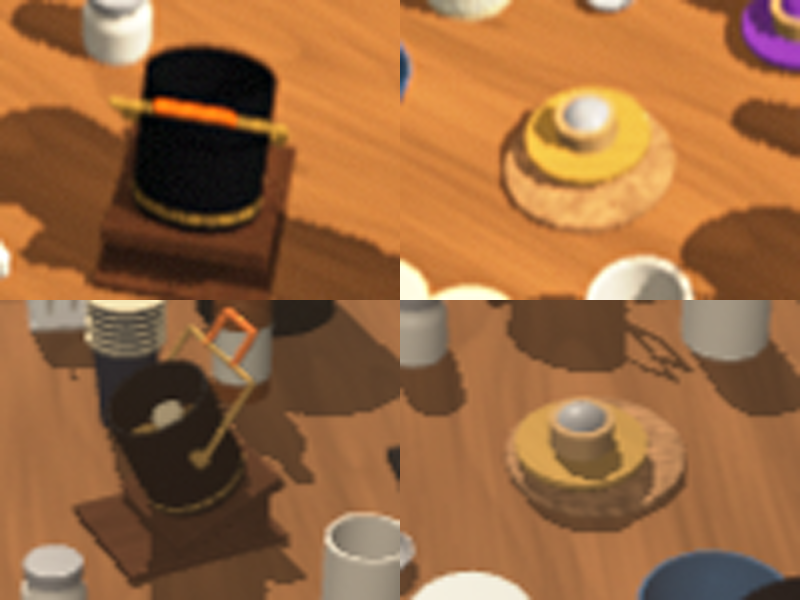

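Crops: lid knob at scene (272,208.5) and side (345.5,264). The bail leans back, with its outer orange bar at side (350,169) and crossbar ends at side (338,172) and (352.5,185). I'll fit the stand pose from these.

```bash
cat >> h.py <<'E'
def model(x,y,yaw,b):
    Rz=R.from_euler('z',yaw).as_matrix()
    M=Rz@R.from_euler('y',-0.42).as_matrix()   # cols: mouth x,y,z in world
    m=np.array([x,y,0])+Rz@[-17,0,154]; h=m-45*M[:,2]
    bz=M@[np.sin(b),0,np.cos(b)]
    return dict(M=M,m=m,h=h,bz=bz,loop=h+122.5*bz,c1=h+86.5*bz+64*M[:,1],c2=h+86.5*bz-64*M[:,1],e1=h+64*M[:,1],e2=h-64*M[:,1],l1=h+122.5*bz+26*M[:,1],l2=h+122.5*bz-26*M[:,1])
E
python3 - <<'E'
from h import *
from scipy.optimize import least_squares
for z,a,b in((55,(272,208.5),(345.5,264)),(28,(271.75,213.75),(345.5,270.75))):
    print(z,atz("scene",*a,z).round(1),atz("side",*b,z).round(1),tri(ray("scene",*a),ray("side",*b)))
obs=[("scene","loop",354.25,232.3),("side","m",330.5,191.5),("side","e2",340,205),("side","c1",338,172),("side","c2",352.5,185),("scene","c1",376,238.3),("scene","c2",333,230.5),("side","l1",346.5,167.5),("side","l2",353,171.5)]
def f(p):
    m=model(*p); return np.concatenate([np.subtract(proj(n,m[k]),(u,v)) for n,k,u,v in obs])
x0=atz("side",330,190,150)
for y0 in(-.5,0,.5):
  r=least_squares(f,[x0[0],x0[1],y0,1.2]);print(r.x.round(3),r.cost);
print(r.fun.reshape(-1,2).round(1));print(x0,{k:v.round(2).tolist() for k,v in model(*r.x).items()})
E
```

```text
55 [ 556.  -172.1   55. ] [ 554.2 -188.6   55. ] (array([ 553.61910772, -177.1870431 ,   47.53850483]), [np.float64(2.5616660677000613), np.float64(2.5616660677001373)])
28 [ 557.9 -174.7   28. ] [ 554.6 -189.9   28. ] (array([ 554.69183558, -179.55524078,   20.58275554]), [np.float64(1.6406346976151922), np.float64(1.6406346976152097)])
[5.49503e+02 1.53275e+02 3.62000e-01 1.05400e+00] 13.069001868689453
[5.49503e+02 1.53275e+02 3.62000e-01 1.05400e+00] 13.069001868908133
[5.49503e+02 1.53275e+02 3.62000e-01 1.05400e+00] 13.069001868831199
[[-1.2  0.7]
 [-2.1 -3.4]
 [ 0.6 -0.9]
 [-1.  -1.3]
 [ 0.6 -0.3]
 [-0.5 -1.3]
 [-0.6  0.1]
 [ 0.1 -0.7]
 [ 0.3  0.8]]
[538.68244718 138.77374318 150.        ] {'M': [[0.85, -0.35, -0.38], [0.32, 0.94, -0.14], [0.41, 0.0, 0.91]], 'm': [533.61, 147.25, 154.0], 'h': [550.76, 153.75, 112.91], 'bz': [0.55, 0.21, 0.81], 'loop': [618.63, 179.47, 211.6], 'c1': [576.01, 231.76, 182.6], 'c2': [621.36, 112.06, 182.6], 'e1': [528.09, 213.6, 112.91], 'e2': [573.44, 93.91, 112.91], 'l1': [609.42, 203.78, 211.6], 'l2': [627.84, 155.15, 211.6]}
```

```bash
J="python3 -m jog"; $J '[[0.045,-0.0195,0,0,0,0,0.0854],[0.045,-0.0195,0,0,0,0,0.0854],[0.045,-0.0195,0,0,0,0,0.0854],[0.045,-0.0195,0,0,0,0,0.0854],[0.045,-0.0195,0,0,0,0,0.0854]]' 30
$J '[[0.045,-0.0195,0,0,0,0,0.0854],[0.045,-0.0195,0,0,0,0,0.0854],[0.045,-0.0195,0,0,0,0,0.0854],[0.045,-0.0195,0,0,0,0,0.0854],[0.045,-0.0195,0,0,0,0,0.0854]]'
$J '[[0.045,-0.0195,0,0,0,0,0.0854],[0,0,0,0,0,0,0.0854],[0,0,0,0,0,0,0.0854]]'
python3 - <<'E'
from h import *
import cv2
for n,a,k in (("cups",(425,288),0),("cups_s",(322,193),0),("syr",(418,325),0),("syr_s",(350,187),0)):
    print(n,atz("side" if n[-2:]=="_s" else "scene",*a,k).round())
s=sense();print(s["eef_pos"],rot(s).round(3).tolist(),s["force"])
a=eyes.capture("wrist");cv2.imwrite("pics/w1.png",a[:,:,::-1])
np.save("w1.npy",s,allow_pickle=True)
E
```

```text
time_s: 0.6
eef_pos: [324.2, -357.7, 242.2]
ee_rot: [-0.0, 0.992, 0.123, -0.0]
force: [-0.1, -0.5, 0.7]
grip_width: 1.003
grip_force: 0.0
time_s: 1.1
eef_pos: [518.5, -207.9, 242.1]
ee_rot: [-0.0, 0.992, 0.124, -0.0]
force: [-0.2, 0.1, 0.3]
grip_width: 0.999
grip_force: 0.0
time_s: 1.4
eef_pos: [556.1, -179.0, 241.6]
ee_rot: [-0.0, 0.992, 0.124, -0.001]
force: [-0.0, 0.8, 0.7]
grip_width: 1.002
grip_force: 0.0
cups [538. 401.   0.]
cups_s [531. 384.   0.]
syr [666. 434.  -0.]
syr_s [661. 426.   0.]
[ 556.14727705 -178.97171966  241.57580499] [[0.969, 0.247, -0.001], [0.247, -0.969, 0.0], [-0.001, -0.001, -1.0]] [-0.04798763  0.84105863  0.74582057]
```

View pics/w1.png

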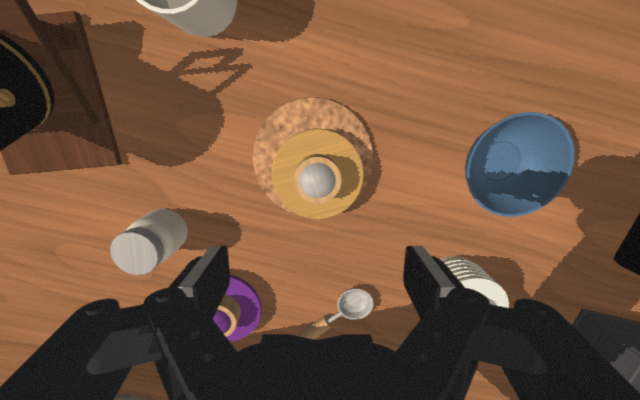

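The wrist view shows the knob dome at (317,181), the flange centre at about (318,174), and clear space around the lid. The sugar jar (150,245) stays clear of the fingers.

```bash
python3 - <<'E'
from h import *
s=np.load("w1.npy",allow_pickle=True).item()
for u,v,z in((318,180,55),(318.5,180.5,52),(318,174,28)):
    p=atz("wrist",u,v,z,s); print(p.round(1),(rot(s).T@(p-s["eef_pos"])).round(1))
E
```

```text
[ 555.4 -181.4   55. ] [ -1.1   2.3 186.6]
[ 554.3 -182.2   52. ] [ -2.4   2.9 189.6]
[ 556.4 -181.3   28. ] [ -0.    2.4 213.6]
```

```bash
J="python3 -m jog"; $J '[[-0.001,0.0025,0.04,0,0,0,0.0854],[0,0,0.04,0,0,0,0.0854],[0,0,0.04,0,0,0,0.0854],[0,0,0.04,0,0,0,0.0854],[0,0,0.02,0,0,0,0.0854]]' 40
$J '[[0,0,0.012,0,0,0,0.0854],[0,0,0.008,0,0,0,0.0854],[0,0,0,0,0,0,0.0854],[0,0,0,0,0,0,0.04],[0,0,0,0,0,0,0.04]]'
$J '[[0,0,0,0,0,0,0.04],[0,0,0,0,0,0,0.04],[0,0,0,0,0,0,0.04],[0,0,0,0,0,0,0.04]]'
```

```text
time_s: 1.95
eef_pos: [553.3, -182.9, 59.2]
ee_rot: [-0.001, 0.992, 0.122, -0.002]
force: [-0.9, -1.3, -0.3]
grip_width: 1.0
grip_force: 0.0
time_s: 2.45
eef_pos: [556.2, -182.6, 43.4]
ee_rot: [0.001, 0.992, 0.124, 0.001]
force: [0.5, 0.3, 0.1]
grip_width: 0.7
grip_force: 0.0
time_s: 2.85
eef_pos: [556.1, -182.4, 43.6]
ee_rot: [0.0, 0.992, 0.124, 0.001]
force: [-1.5, 0.9, 7.0]
grip_width: 0.603
grip_force: 41.5
```

```bash
J="python3 -m jog"; $J '[[0,0,-0.02,0,0,0,0.04],[0,0,-0.045,0,0,0,0.04],[0,0,-0.045,0,0,0,0.04],[0,0,-0.045,0,0,0,0.04],[0,0,-0.045,0,0,0,0.04]]'
$J '[[-0.005,-0.039,-0.01,0,0,0,0.04],[-0.005,-0.039,-0.01,0,0,0,0.04],[-0.005,-0.039,0,0,0,0,0.04],[-0.005,-0.039,0,0,0,0,0.04],[-0.005,-0.039,0,0,0,0,0.04]]'
$J '[[-0.005,-0.039,0,0,0,0,0.04],[-0.005,-0.039,0,0,0,0,0.04],[-0.005,-0.039,0,0,0,0,0.04],[0,0,0,0,0,0,0.04],[0,0,0,0,0,0,0.04]]'
python3 - <<'E'
from h import *
import cv2
s=sense();a=eyes.capture("wrist");print(s["eef_pos"],s["force"])
np.save("w2.npy",s,allow_pickle=True)
cv2.imwrite("pics/w2.png",cv2.resize(a[:,:,::-1],(800,500),interpolation=cv2.INTER_CUBIC))
E
```

```text
time_s: 3.35
eef_pos: [555.3, -182.0, 244.5]
ee_rot: [0.0, 0.992, 0.124, 0.0]
force: [0.3, -1.2, -2.2]
grip_width: 0.603
grip_force: 42.8
time_s: 3.85
eef_pos: [482.6, 2.0, 262.6]
ee_rot: [0.0, 0.992, 0.124, 0.0]
force: [1.0, 0.6, -2.6]
grip_width: 0.599
grip_force: 43.1
time_s: 4.35
eef_pos: [440.1, 110.8, 262.6]
ee_rot: [0.0, 0.992, 0.124, 0.0]
force: [0.3, -0.6, -3.3]
grip_width: 0.603
grip_force: 43.2
[440.11080529 110.83251599 262.62299166] [ 0.27335146 -0.61442813 -3.32972781]
```

View pics/w2.png

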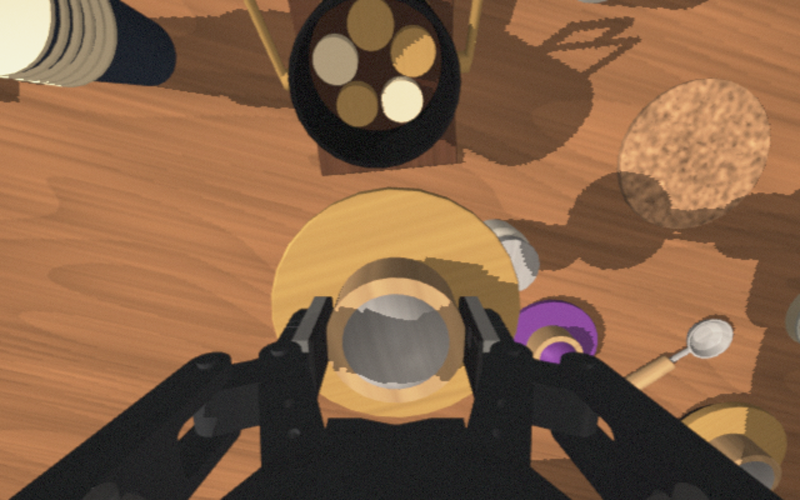

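The lid is held level, and the mouth rim spans u≈289–461 and down to v≈168 in the enlarged view. Next I'll tilt the tool to the mouth axis, so the rim shows as a circle and I can refine it.

```bash
cat >> h.py <<'E'
P=[549.5,153.3,0.362,1.054]
def goal(off,p=None):
    """tool shift (in current tool axes), rotvec, and shift in goal axes, to TCP = mouth+M@off, z=-Mz"""
    s=sense(); m=model(*(p or P)); M=m["M"]; G=np.c_[M[:,0],-M[:,1],-M[:,2]]
    d=m["m"]+M@off-s["eef_pos"]; A=rot(s)
    print("now",s["eef_pos"].round(1),"shift now-axes",(A.T@d).round(1),"rotvec",R.from_matrix(A.T@G).as_rotvec().round(4),"shift goal-axes",(G.T@d).round(1),"F",s["force"].round(1))
E
python3 -c "
from h import *
goal([-70,0,130])"
```

```text
now [440.4 110.1 262.5] shift now-axes [-16.7   0.2  18.3] rotvec [ 0.0243  0.4192 -0.1121] shift goal-axes [-22.7  -1.7   9.9] F [ 0.3  0.  -3.2]
```

```bash
J="python3 -m jog"; $J '[[0,0,0,0.008,0.14,-0.037,0.04],[0,0,0,0.008,0.14,-0.037,0.04],[0,0,0,0.008,0.14,-0.037,0.04],[-0.0227,-0.0017,0.0099,0,0,0,0.04],[0,0,0,0,0,0,0.04]]'
$J '[[0,0,0,0,0,0,0.04],[0,0,0,0,0,0,0.04]]'
python3 - <<'E'
from h import *
import cv2
goal([-70,0,130])
s=sense();a=eyes.capture("wrist")
np.save("w3.npy",s,allow_pickle=True);cv2.imwrite("pics/w3raw.png",a[:,:,::-1])
b=a[:,:,::-1].copy();m=model(*P);t=np.linspace(0,2*np.pi,200)
pts=m["m"]+52*(np.cos(t)[:,None]*m["M"][:,0]+np.sin(t)[:,None]*m["M"][:,1])
b=cv2.resize(b,(800,500),interpolation=cv2.INTER_CUBIC)
cv2.polylines(b,[np.int32(proj("wrist",pts,s)*1.25)],True,(0,255,0),1)
for k in("c1","c2","e1","e2","l1","l2"): cv2.circle(b,tuple(np.int32(np.array(proj("wrist",m[k],s))*1.25)),4,(255,0,255),1)
cv2.imwrite("pics/w3.png",b)
E
```

```text
time_s: 4.9
eef_pos: [422.3, 104.9, 242.2]
ee_rot: [-0.038, 0.963, 0.174, 0.203]
force: [-0.8, 0.4, -1.9]
grip_width: 0.599
grip_force: 43.2
time_s: 5.1
eef_pos: [425.3, 105.7, 244.9]
ee_rot: [-0.037, 0.962, 0.175, 0.206]
force: [0.7, -0.2, -2.0]
grip_width: 0.602
grip_force: 43.2
now [425.3 105.7 244.9] shift now-axes [-1.2 -0.5  0.3] rotvec [ 0.0012 -0.0015 -0.0017] shift goal-axes [-1.2 -0.5  0.3] F [ 0.7 -0.2 -2. ]
```

View pics/w3.png

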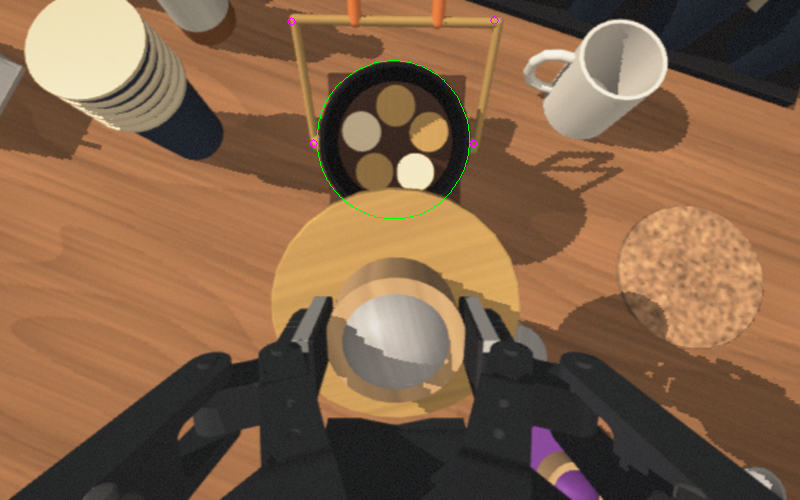

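The projected rim and crossbar match the picture almost exactly, so the stand pose holds. Now I'll check the lid's position in the hand from the flange outline (left 272, right 520, top 188, bottom ~416).

```bash
python3 - <<'E'
from h import *
s=np.load("w3.npy",allow_pickle=True).item();A=rot(s);t=np.linspace(0,2*np.pi,400)
for dx in(-2,0,2):
  for dz in(12,15.5,19):
    q=proj("wrist",s["eef_pos"]+(np.c_[55*np.cos(t)+dx,55*np.sin(t),0*t+dz]@A.T),s)*1.25
    print(dx,dz,"L %.0f R %.0f T %.0f B %.0f"%(q[:,0].min(),q[:,0].max(),q[:,1].min(),q[:,1].max()))
goal([0,0,70]);
E
```

```text
-2 12 L 265 R 523 T 191 B 425
-2 15.5 L 268 R 520 T 190 B 420
-2 19 L 271 R 518 T 189 B 414
0 12 L 265 R 523 T 186 B 422
0 15.5 L 268 R 521 T 185 B 416
0 19 L 270 R 518 T 184 B 411
2 12 L 265 R 524 T 181 B 418
2 15.5 L 267 R 521 T 180 B 413
2 19 L 270 R 518 T 179 B 408
now [425.2 105.9 244.7] shift now-axes [68.9 -0.5 60.3] rotvec [ 0.0009 -0.0013 -0.0014] shift goal-axes [69.  -0.3 60.2] F [-0.7 -0.7 -1.6]
```

```bash
J="python3 -m jog"; $J '[[0.035,-0.0005,0,0,0,0,0.04],[0.035,-0.0005,0.02,0,0,0,0.04],[0,0,0.04,0,0,0,0.04],[0,0,0.02,0,0,0,0.04],[0,0,0.005,0,0,0,0.04]]'
$J '[[0,0,0,0,0,0,0.04],[0,0,0,0,0,0,0.04]]'
python3 - <<'E'
from h import *
import cv2
goal([1,0.7,24])
s=sense();a=eyes.capture("wrist");cv2.imwrite("pics/w4.png",a[:,:,::-1]);
eyes_=eyes.capture("side");cv2.imwrite("pics/w4s.png",cv2.resize(eyes_[140:260,260:420,::-1],(800,600),interpolation=cv2.INTER_CUBIC))
E
```

```text
time_s: 5.65
eef_pos: [516.2, 142.3, 192.7]
ee_rot: [-0.038, 0.962, 0.176, 0.203]
force: [0.7, -0.7, -2.6]
grip_width: 0.6
grip_force: 43.1
time_s: 5.85
eef_pos: [516.5, 141.8, 196.3]
ee_rot: [-0.037, 0.962, 0.175, 0.206]
force: [-0.3, 0.6, -1.5]
grip_width: 0.599
grip_force: 43.1
now [516.5 141.8 196.3] shift now-axes [ 0.1  0.2 22. ] rotvec [ 0.001  -0.0023 -0.0012] shift goal-axes [ 0.1  0.2 22. ] F [-0.3  0.6 -1.5]
```

View pics/w4s.png

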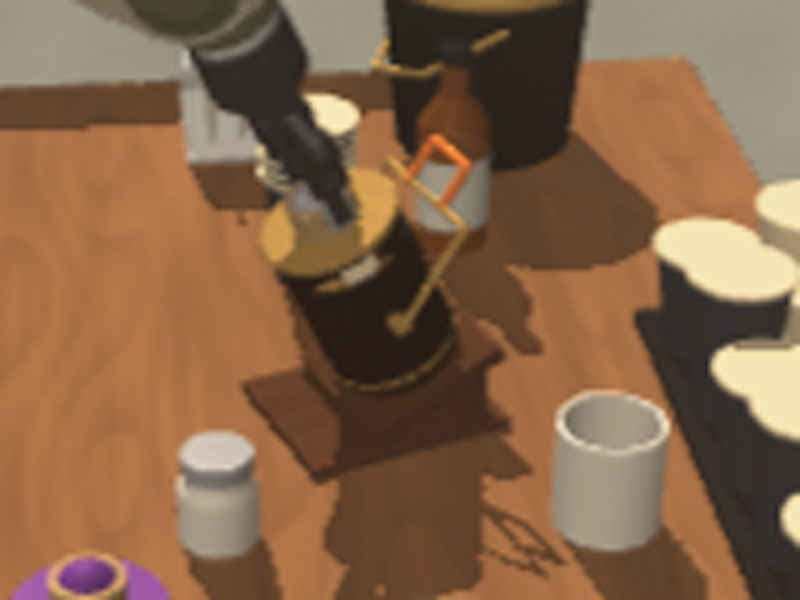

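The lid (flange at about 330,225 in the crop) is held square, just above the mouth. I'll lower it in small steps.

```bash
J="python3 -m jog"; $J '[[0,0,0.005,0,0,0,0.04],[0,0,0.005,0,0,0,0.04],[0,0,0.004,0,0,0,0.04],[0,0,0,0,0,0,0.04]]'
$J '[[0,0,0.003,0,0,0,0.04],[0,0,0,0,0,0,0.04]]'
$J '[[0,0,0.002,0,0,0,0.04],[0,0,0,0,0,0,0.04]]'
python3 -c "
from h import *
goal([1,0.7,24])"
```

```text
time_s: 6.35
eef_pos: [521.8, 143.9, 182.0]
ee_rot: [-0.038, 0.962, 0.175, 0.205]
force: [0.8, -1.3, -2.5]
grip_width: 0.603
grip_force: 43.2
time_s: 6.55
eef_pos: [522.9, 144.2, 179.4]
ee_rot: [-0.037, 0.962, 0.175, 0.206]
force: [1.9, -1.5, -1.1]
grip_width: 0.602
grip_force: 43.2
time_s: 6.75
eef_pos: [523.7, 144.5, 177.8]
ee_rot: [-0.037, 0.962, 0.175, 0.206]
force: [2.7, -0.5, 0.4]
grip_width: 0.6
grip_force: 43.3
now [523.7 144.5 177.8] shift now-axes [0.7 0.2 1.9] rotvec [ 0.0008 -0.0013 -0.0015] shift goal-axes [0.7 0.2 1.9] F [ 2.7 -0.5  0.4]
```

```bash
J="python3 -m jog"; $J '[[0.0007,0,0.001,0,0,0,0.04],[0,0,0.001,0,0,0,0.04],[0,0,0,0,0,0,0.04]]'
$J '[[0,0,0.001,0,0,0,0.04],[0,0,0,0,0,0,0.04]]'
$J '[[0,0,0.001,0,0,0,0.04],[0,0,0,0,0,0,0.04]]'
python3 -c "
from h import *
goal([1,0.7,24])
s=sense();print(rot(s).T@(s['force']-[0,0,-2]))"
```

```text
time_s: 7.05
eef_pos: [524.5, 145.1, 176.5]
ee_rot: [-0.037, 0.962, 0.176, 0.205]
force: [-4.4, -2.2, 5.7]
grip_width: 0.602
grip_force: 44.1
time_s: 7.25
eef_pos: [524.6, 145.1, 176.3]
ee_rot: [-0.037, 0.962, 0.176, 0.205]
force: [-13.2, -3.8, 16.0]
grip_width: 0.605
grip_force: 45.4
time_s: 7.45
eef_pos: [524.9, 145.3, 176.0]
ee_rot: [-0.037, 0.962, 0.176, 0.205]
force: [-18.3, -7.8, 23.8]
grip_width: 0.606
grip_force: 46.9
now [524.9 145.3 176. ] shift now-axes [ 0.1  0.6 -0.3] rotvec [ 0.0005 -0.0006  0.0008] shift goal-axes [ 0.1  0.6 -0.3] F [-18.3  -7.8  23.8]
[ -7.57763309   0.79421682 -31.67408412]
```

```bash
J="python3 -m jog"; $J '[[0,0,-0.002,0,0,0,0.04],[0,0,0,0,0,0,0.06],[0,0,0,0,0,0,0.0854],[0,0,0,0,0,0,0.0854],[0,0,0,0,0,0,0.0854]]'
$J '[[0,0,-0.02,0,0,0,0.0854],[0,0,-0.04,0,0,0,0.0854],[-0.02,0,-0.04,0,0,0,0.0854],[-0.04,0,0,0,0,0,0],[0,0,0,0,0,0,0]]'
$J '[[0,0,0,0,0,0,0],[0,0,0,0,0,0,0]]'
python3 - <<'E'
from h import *
import cv2
goal([-60,0,124])
s=sense();a=eyes.capture("wrist");m=model(*P);M=m["M"];t=np.linspace(0,2*np.pi,200)
b=cv2.resize(a[:,:,::-1],(800,500),interpolation=cv2.INTER_CUBIC)
for r,z in((55,8),(55,0),(26.5,32)):
    pts=m["m"]+z*M[:,2]+r*(np.cos(t)[:,None]*M[:,0]+np.sin(t)[:,None]*M[:,1])
    cv2.polylines(b,[np.int32(proj("wrist",pts,s)*1.25)],True,(0,255,0),1)
cv2.imwrite("pics/w5.png",b)
E
```

```text
time_s: 7.95
eef_pos: [524.6, 145.1, 175.8]
ee_rot: [-0.038, 0.962, 0.175, 0.205]
force: [-0.1, -0.8, 0.3]
grip_width: 1.002
grip_force: 0.0
time_s: 8.45
eef_pos: [431.4, 111.0, 240.9]
ee_rot: [-0.038, 0.963, 0.175, 0.203]
force: [0.3, 0.4, -0.4]
grip_width: 0.687
grip_force: 0.0
time_s: 8.65
eef_pos: [436.1, 111.4, 243.3]
ee_rot: [-0.037, 0.962, 0.175, 0.206]
force: [0.0, -0.5, 0.4]
grip_width: 0.333
grip_force: 0.0
now [436.1 111.4 243.3] shift now-axes [-1.5  0.9 -0.1] rotvec [ 0.0007 -0.0013 -0.0014] shift goal-axes [-1.5  0.9 -0.1] F [ 0.  -0.5  0.4]
```

View pics/w5.png

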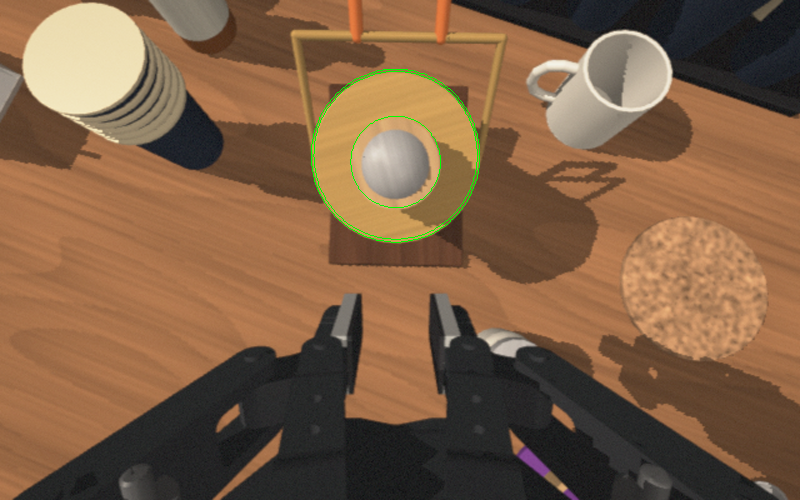

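The lid is fully home: its outline coincides with the predicted seated circles. Next I'll put the shut fingers behind the loop's outer bar.

```bash
J="python3 -m jog"; $J '[[0.04,0,0,0,0,0,0],[0.04,0,0,0,0,0,0],[0.04,0,0,0,0,0,0],[0.04,0,0,0,0,0,0],[0.04,0,0,0,0,0,0]]'
$J '[[0,0,0.03,0,0,0,0],[0,0,0.03,0,0,0,0],[0,0,0.03,0,0,0,0],[0,0,0,0,0,0,0],[0,0,0,0,0,0,0]]'
python3 - <<'E'
from h import *
import cv2
goal([138,0,12])
b=eyes.capture("side")[140:260,260:420,::-1];a=eyes.capture("wrist")[:,:,::-1]
cv2.imwrite("pics/b1.png",np.hstack([cv2.resize(b,(400,300),interpolation=cv2.INTER_CUBIC),cv2.resize(a,(400,300))]))
E
```

```text
time_s: 9.2
eef_pos: [608.0, 176.8, 324.8]
ee_rot: [-0.038, 0.962, 0.176, 0.205]
force: [-0.0, -0.3, -0.2]
grip_width: 0.003
grip_force: 0.0
time_s: 9.7
eef_pos: [640.8, 188.9, 242.7]
ee_rot: [-0.038, 0.962, 0.175, 0.205]
force: [0.4, 1.1, 0.8]
grip_width: -0.001
grip_force: 0.0
now [640.8 188.9 242.7] shift now-axes [-3.1  1.  22.1] rotvec [ 0.0001 -0.0003 -0.0012] shift goal-axes [-3.1  1.  22.1] F [0.4 1.1 0.8]
```

View pics/b1.png

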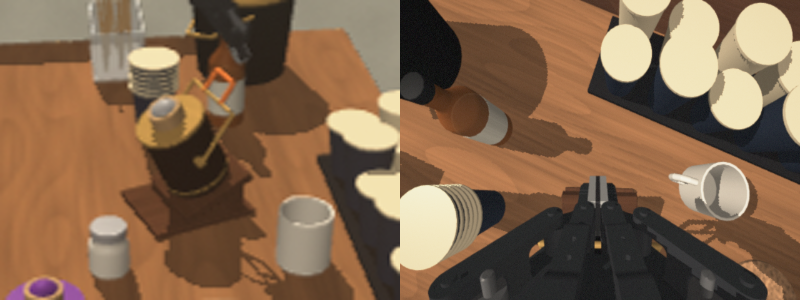

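Shut fingers are behind and above the loop. I'll lower them, then sweep along the arc.

```bash
J="python3 -m jog"; $J '[[0,0.001,0.011,0,0,0,0],[0,0,0.011,0,0,0,0],[0,0,0,0,0,0,0]]'
$J '[[-0.01,0,0,0,0,0,0],[-0.01,0,0,0,0,0,0],[-0.007,0,-0.01,0,0,0,0],[-0.007,0,-0.01,0,0,0,0],[0,0,0,0,0,0,0]]'
$J '[[-0.009,0,-0.008,0,0,0,0],[-0.009,0,-0.008,0,0,0,0],[-0.01,0,-0.006,0,0,0,0],[-0.01,0,-0.006,0,0,0,0],[0,0,0,0,0,0,0]]'
python3 - <<'E'
from h import *
import cv2
goal([0,0,0])
b=eyes.capture("side")[140:260,260:420,::-1];a=eyes.capture("wrist")[:,:,::-1]
cv2.imwrite("pics/b2.png",np.hstack([cv2.resize(b,(400,300),interpolation=cv2.INTER_CUBIC),cv2.resize(a,(400,300))]))
E
```

```text
time_s: 10.1
eef_pos: [649.0, 190.9, 220.3]
ee_rot: [-0.038, 0.962, 0.175, 0.204]
force: [-0.1, -0.7, -1.1]
grip_width: 0.001
grip_force: 0.0
time_s: 10.6
eef_pos: [611.9, 176.8, 228.3]
ee_rot: [-0.037, 0.962, 0.175, 0.206]
force: [-0.3, 0.3, -0.2]
grip_width: 0.002
grip_force: 0.0
time_s: 11.1
eef_pos: [568.2, 160.5, 236.9]
ee_rot: [-0.038, 0.962, 0.175, 0.205]
force: [0.1, -0.2, 0.2]
grip_width: 0.0
grip_force: 0.0
now [568.2 160.5 236.9] shift now-axes [-67.6   0.2  60.6] rotvec [ 0.0003  0.0003 -0.0016] shift goal-axes [-67.6   0.1  60.5] F [ 0.1 -0.2  0.2]
```

View pics/b2.png

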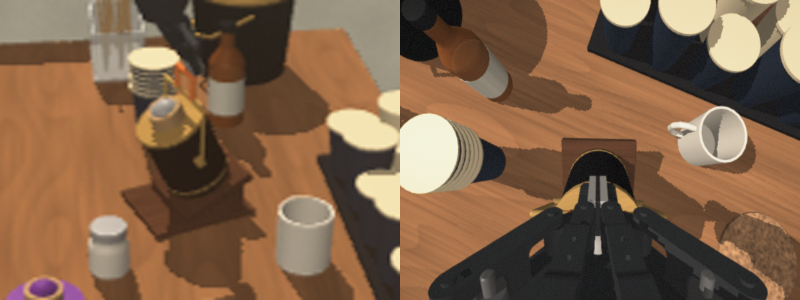

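The bail follows the fingers; the side view shows it almost upright. I'll go on over the knob.

```bash
J="python3 -m jog"; $J '[[-0.009,0,-0.004,0,0,0,0],[-0.008,0,-0.003,0,0,0,0],[-0.006,0,-0.002,0,0,0,0],[-0.006,0,-0.001,0,0,0,0],[0,0,0,0,0,0,0]]'
$J '[[-0.006,0,-0.001,0,0,0,0],[-0.006,0,-0.001,0,0,0,0],[-0.006,0,-0.001,0,0,0,0],[0,0,0,0,0,0,0]]'
$J '[[-0.006,0,-0.001,0,0,0,0],[-0.005,0,0,0,0,0,0],[0,0,0,0,0,0,0]]'
python3 -c "
from h import *
goal([0,0,0])"
```

```text
time_s: 11.7
eef_pos: [540.1, 149.8, 233.8]
ee_rot: [-0.038, 0.962, 0.175, 0.205]
force: [0.2, -0.0, -0.8]
grip_width: -0.002
grip_force: 0.0
time_s: 12.1
eef_pos: [523.9, 143.7, 229.7]
ee_rot: [-0.038, 0.962, 0.175, 0.206]
force: [-0.1, 1.2, 1.8]
grip_width: 0.001
grip_force: 0.4
time_s: 12.4
eef_pos: [513.4, 140.0, 225.0]
ee_rot: [-0.038, 0.962, 0.175, 0.204]
force: [-0.3, 1.1, -0.7]
grip_width: 0.001
grip_force: 0.0
now [513.4 140.  225. ] shift now-axes [-9.2  0.3 73.6] rotvec [-0.0003  0.0018 -0.0017] shift goal-axes [-9.4  0.3 73.5] F [-0.3  1.1 -0.7]
```

```bash
J="python3 -m jog"; $J '[[-0.005,0,0,0,0,0,0],[-0.004,0,0,0,0,0,0],[0,0,0,0,0,0,0]]'
$J '[[0.004,0,0,0,0,0,0],[0.01,0,-0.01,0,0,0,0],[0,0,-0.04,0,0,0,0],[0,0,-0.04,0,0,0,0],[0,0,0,0,0,0,0]]'
$J '[[-0.04,0,-0.02,0,0,0,0],[-0.04,0,0,0,0,0,0],[-0.04,0,0,0,0,0,0],[0,0,0,0,0,0,0],[0,0,0,0,0,0,0]]'
python3 - <<'E'
from h import *
import cv2
goal([0,0,0]); s=sense()
a=cv2.resize(eyes.capture("wrist")[:,:,::-1],(480,300),interpolation=cv2.INTER_CUBIC)
m=model(*P[:3],-0.14)
for k in("c1","c2","l1","l2"): cv2.circle(a,tuple(np.int32(np.array(proj("wrist",m[k],s))*.75)),3,(255,0,255),1)
b=cv2.resize(eyes.capture("side")[155:230,280:360,::-1],(320,300),interpolation=cv2.INTER_CUBIC)
cv2.imwrite("pics/f.png",np.hstack([b,a]))
E
```

```text
time_s: 12.7
eef_pos: [506.1, 137.1, 221.5]
ee_rot: [-0.038, 0.962, 0.175, 0.205]
force: [-0.1, 0.1, -0.1]
grip_width: 0.001
grip_force: 0.0
time_s: 13.2
eef_pos: [485.1, 128.6, 315.2]
ee_rot: [-0.037, 0.961, 0.175, 0.21]
force: [0.5, -0.2, -1.3]
grip_width: 0.002
grip_force: 0.0
time_s: 13.7
eef_pos: [374.6, 87.0, 279.5]
ee_rot: [-0.037, 0.962, 0.175, 0.206]
force: [-0.3, -0.5, 0.8]
grip_width: -0.003
grip_force: 0.0
now [374.6  87.  279.5] shift now-axes [103.9  -0.5 184.1] rotvec [ 0.0012 -0.0012 -0.0024] shift goal-axes [ 1.041e+02 -1.000e-01  1.840e+02] F [-0.3 -0.5  0.8]
```

View pics/f.png

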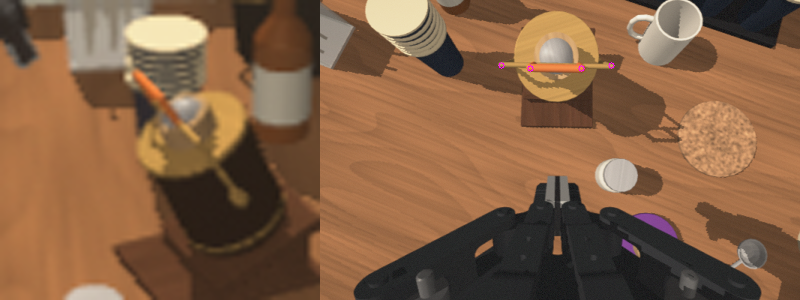

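The bail lies over the knob, matching the predicted −0.14 stop (wrist 500–612, row 66). The lid is still seated and the robot is clear, so I'll hand in.

```bash
python3 -m jog '[[0,0,0,0,0,0,0],[0,0,0,0,0,0,0],[0,0,0,0,0,0,0]]'; python3 -c "
from rig import finish_job
print(finish_job())"
```

```text
time_s: 14.1
eef_pos: [374.5, 87.4, 279.3]
ee_rot: [-0.038, 0.962, 0.176, 0.205]
force: [0.7, -0.9, 0.1]
grip_width: -0.003
grip_force: 0.0
the job is handed in; nothing more can be done
None
```

The canister is sealed and handed in at 14.1 s: the last pictures show the lid fully home, the bail over the knob at its stop and the robot clear, but the hand-in call returned no verdict and I couldn't measure the clamping force directly.

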